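# Clamp a handle blank in the angled V-jig

### The job

Take the round handle blank from the wooden rest and lay it, without dropping it, in the two sloping V-blocks of the blue drilling jig, brass ferrule end down against the end stop, so that it lies home in both Vs, and let go of it. Then swing the red clamp strap over until its pad rests on the blank, and leave everything clamped. Do not let the blank fall on the worktop or disturb the other things on the bench.

Things in the scene. Friction and masses are not known exactly. Their poses are not given: they have to be found in the camera images.
- blank: tool-handle blank to load: round wooden cylinder, 34 mm diameter, 200 mm long, with a brass ferrule, flush with the wood, over the 32 mm at one end; about 0.2 kg (varies). Origin at its middle on the axis; x axis runs along it from the ferrule end to the plain end. At the start it lies level in the wooden rest, its axis 50 mm above the worktop.
- ferrule_end (a point): centre of the flat end face at the brass ferrule end of the blank (100 mm from its middle).
- tail_end (a point): centre of the flat plain wooden end face of the blank (100 mm from its middle).
- rest: fixed wooden rest: 184x78 mm board, top at 12 mm, with two V supports 68 mm wide and 24 mm long, tops 48 mm above the worktop, centred 70 mm before and behind the middle. The blank lies in them along the rest's x axis; between them (116 mm) the space round the blank is free down to the board. Origin at the middle of its underside.
- jig: fixed drilling jig: blue base 250x116 mm and a blue slope rising at 30 degrees toward the jig's +x (away from the robot, give or take its yaw). On it, two steel 90-degree V-blocks in line, 68 mm wide, and a dark steel end stop at the low end, 12 mm thick, 44 mm wide. Origin at the middle of its underside.
- v_seat (a point): where the centre of the blank's ferrule end face belongs: on the stop's uphill face, 60 mm above the worktop. x axis: the V's line, up the slope at 30 degrees (the seated blank's axis); y level, to the jig's left; z square to the slope. Lower V-block at x = 6 to 54 mm, upper at 146 to 178, edges at z = 0; stop's top at z = 6. See v_gap.
- v_gap (a point): point on the same line and with the same axes, at v_seat x = 100 mm: where the seated blank's middle lies. Between the V-blocks, 46 mm to either side of it along x, the space for fingers is free down to the slope's surface, 38 mm below it (z = -38).
- clamp_strap (a joint): angle of the red clamp strap, rad. 0: closed, its bar square across the V, its rubber pad touching the top of a seated blank; 1.5 to 1.9 at the start: standing open at the V's left (+y); limits -0.1 and 1.95. The hinge is stiff: the strap stays where it is left, 2 to 4 N at the bar turns it.
- strap_pin (a point): middle of the strap's hinge pin, at v_seat x = 26, y = 47, z = 25 mm; the pin runs parallel to the V. This frame swings with the strap: its -y axis runs along the bar to the free end, z is the bar's face that is uppermost when closed. The bar is 26 mm wide (along the V), 8 mm thick, 100 mm long; the 30 mm long pad is under it, 47 mm from the pin.
- strap_tip (a point): middle of the free end of the red strap, 100 mm from the hinge pin. Closed, it lies over a blue rest post right of the V (post's top at v_seat z = 18 mm).
- wax_tin: red and cream round wax tin, 84 mm across, 81 mm high; bystander, origin at the centre of its underside.
- skittle: dark turned wooden skittle, 57 mm across, 145 mm high, standing; bystander, origin at the centre of its underside.
- bobbin: turned wooden bobbin, 47 mm across, 80 mm high, standing; bystander, origin at the centre of its underside.
- tape_measure: yellow tape measure, 32x84x61 mm; bystander, origin at the centre of its underside.
- sanding_block: wooden sanding block, 66x113x28 mm; bystander, origin at the centre of its underside.
- masking_tape: roll of masking tape lying flat, 100 mm across, 25 mm high; bystander, origin at the centre of its underside.
- oilstone: grey oilstone on a wooden base, 58x165x34 mm; bystander, origin at the centre of its underside.

How it is judged:
On the way, in this order (a step that is already met when the one before it is completed fails the run):
1. the blank lies home in both Vs, ferrule end against the stop, let go, with the strap still open (x of ferrule_end in the frame of v_seat between -0.004 and 0.005 m and y of ferrule_end in the frame of v_seat between -0.0035 and 0.0035 m and z of ferrule_end in the frame of v_seat between -0.0035 and 0.0035 m and y of tail_end in the frame of v_seat between -0.0035 and 0.0035 m and z of tail_end in the frame of v_seat between -0.0035 and 0.0035 m and contact force between the fingers and blank below 0.3 N and value of joint clamp_strap above 0.8 rad), for 0.2 s.
2. the strap is swung over onto the seated blank (x of ferrule_end in the frame of v_seat between -0.004 and 0.005 m and y of ferrule_end in the frame of v_seat between -0.0035 and 0.0035 m and z of ferrule_end in the frame of v_seat between -0.0035 and 0.0035 m and y of tail_end in the frame of v_seat between -0.0035 and 0.0035 m and z of tail_end in the frame of v_seat between -0.0035 and 0.0035 m and value of joint clamp_strap below 0.06 rad), for 0.2 s.
At the end, for the whole second after the job is handed in: The blank lies at rest in both V-blocks with both end centres within 3.5 mm of the V's seat axis sideways and in height, its brass ferrule end within 5 mm of the end stop, released; the strap is closed on it (joint below 0.06 rad) (all of step 2 and contact force between the fingers and blank below 0.3 N and linear speed of blank below 0.01 m/s); the robot touches nothing.
It fails at once if the blank fell onto the worktop (height (world z) of blank below 0.026 m).
It fails at once if the blank was dropped (falling free at over 0.45 m/s) (linear speed of blank above 0.45 m/s and contact force between the fingers and blank below 0.3 N).
It fails at once if another thing on the bench was shifted more than 30 mm or tipped over (distance of any of wax_tin, skittle, bobbin, tape_measure, sanding_block, masking_tape, oilstone from where it was at the start of the episode above 0.03 m or angle between any of wax_tin, skittle, bobbin's own z axis and vertical above 0.5 rad).
It also fails if it takes over 56 s, if anything falls off the work surface, if the arm or the gripper's body presses on something with over 40 N, if the wrist force passes 120 N, or if a joint passes its speed limit or range.

### The arm

A 6-joint arm with a two-finger parallel gripper is mounted at the origin on a cart in front of the work surface, level with it; the furniture and walls round the work are solid. World frame = base frame: x ahead of the robot, y to its left, z up, the work surface at z = 0. Lengths are in m, angles in rad, forces in N, time in s.
With the tool pointing down it reaches from about 0.35 to 0.85 m from the base axis. Payload 8.1 kg.
Tool frame: the origin (TCP) lies between the finger pads; the fingertips stand 19 mm ahead of it and the grasp point (between the pads) is the TCP; z points along the fingers, y is the line along which they close (so a half turn about z gives the same grasp; the last joint's range is limited). The gripper opens to 85 mm and grips with 20 to 120 N. Pads are 22 mm wide; open, the fingers measure 114 mm over their backs; the gripper's body (76 mm by 85 mm) begins 54 mm behind the grasp point. The pads swing forward as they close: fully open they stand 13 mm farther back than shut.
Start: joints at [-1.367, 0.13, 1.488, -0, 1.523, -0.085], TCP at [0.171, -0.575, 0.25] pointing down, gripper open.
Joint ranges: [-2.96, 2.96], [-0.89, 2.26], [0.02, 2.5], [-1.34, 4.48], [0, 2.73], [-2.66, 2.66]. Speed limits (rad/s): [2.39, 2.39, 2.79, 3.14, 3.14, 3.14].

### API

Orientations are given as a unit quaternion [x, y, z, w].
In Python, from cell import bot gives the robot as it stands.
- The arm moves only by the shell command python3 shift.py 'ROWS' [FORCE]. ROWS is a JSON list that holds a single list of rows (three levels of brackets), with 1 to 5 rows, each of 7 numbers: the finger opening in m, then dx, dy, dz in cm, then a rotation vector rx, ry, rz in rad; each row shifts and turns the commanded pose from where the row before left it, along the tool's axes as they then stand; what a row does not reach is not made up. A row lasts 1/12 s, in which the tool goes at most 0.0417 m and 0.125 rad, less where a joint would pass 70% of its speed; a pose out of reach is approached as far as the arm can. The fingers move at their own pace and stop on an object; FORCE is the grip in N (left out, the last holds). Time passes only in rows, so rows that do not move let the fingers close. It prints the time, the measured TCP pose, the force, the opening and the grip force at its end. Input that does not fit is refused with a message, and nothing moves.
- bot.get_obs(): the state, without advancing time (a new reading comes with each control period).
- bot.camera(name): name is "scene" or "top" or "wrist"; returns a dict with "img" (480x640x3 uint8, blue, green, red), "fx", "fy", "cx", "cy" (pixels), "k1" (the pictures are not rectified: a ray, as slopes to the right and down, at radius r is drawn at 1 + k1 r^2 times it, then the intrinsics apply), "R" (3x3) and "t" (3): a world point X has camera coordinates R X + t. Camera axes: x right, y down, z forward; pixel columns grow to the right and rows downward; lengths in m; the calibration is good to about 2 mm. A picture is of the moment at which its call begins. There is no depth.
- bot.finish_job(): hands the job in; it is judged then, once.
The state is a dict: "t": time; "joints": joint angles; "joint_velocities": joint speeds; "joint_torque": joint torques, N m; "ee_pos": TCP position; "tcp_rot": TCP orientation; "wrist_force": force on the tool from outside, world axes, zero at the start; "moment": the same for the moment, N m; "opening": finger opening in m; "gripper_force": force on a finger pad.
Only numpy, scipy, OpenCV 4.12 (cv2) and the standard library are available. Lean on these libraries where they do the work, as an engineer would, in place of code of your own. Each camera call takes 0.05 s, during which the arm holds its last target. There are 200 camera calls.

## Working session

There is one attempt and no reset: what is moved stays moved. The work goes in short steps, Python scripts to look and compute and a shell command to move; the robot and the scene stay as the last step left them, time stands still between calls to the robot, and variables do not carry over. Pictures are saved under pics/ and viewed, at most 10 in all, crops included, and the job is handed in when it is done.

```bash
ls; mkdir -p pics
python3 - <<'E'
from cell import bot
import cv2
for n in ("scene","top"):
    c=bot.camera(n); cv2.imwrite(f"pics/{n}0.png",c["img"])
    print(n,{k:c[k] for k in c if k!="img"})
print(bot.get_obs())
E
```

```text
cell.py
pics
shift.py
scene {'fx': 526.2525527603516, 'fy': 526.2525527603516, 'cx': 318.3762288963142, 'cy': 236.93926953961977, 'k1': -0.13204549627539133, 'R': array([[-0.54231351, -0.83993782,  0.02001313],
       [-0.5722713 ,  0.35184236, -0.74075131],
       [ 0.61514358, -0.41317238, -0.67148117]]), 't': array([0.27666934, 0.33856377, 1.14619146])}
top {'fx': 579.4346979762566, 'fy': 579.4346979762566, 'cx': 329.86020503859856, 'cy': 238.85394681010152, 'k1': 0.020384625499088104, 'R': array([[ 0.00154828, -0.99999812,  0.0011677 ],
       [-0.99655723, -0.00163974, -0.0828915 ],
       [ 0.08289326, -0.00103534, -0.99655789]]), 't': array([0.03568277, 0.51451835, 1.49831882])}
{'t': 0.1, 'joints': array([-1.36740196e+00,  1.31123554e-01,  1.48917493e+00, -8.77065559e-06,
        1.52304768e+00, -8.53978378e-02]), 'joint_velocities': array([-0.0020507 , -0.00275311, -0.00300306, -0.00073939,  0.00047148,
        0.00159807]), 'joint_torque': array([ 2.26285498e-03, -5.70951676e+01, -5.01941872e+01, -9.95856112e-05,
        8.12106882e-03, -8.70814375e-06]), 'ee_pos': array([ 0.17079858, -0.57467231,  0.24932419]), 'tcp_rot': array([ 9.89592573e-01,  1.43894997e-01, -5.60694919e-05, -8.74970419e-04]), 'wrist_force': array([-0.34362457, -0.33849526,  0.46646965]), 'moment': array([-0.04913075,  0.01859285, -0.02114687]), 'gripper_force': 0.0, 'opening': 0.08569719389011962}
```
View pics/top0.png

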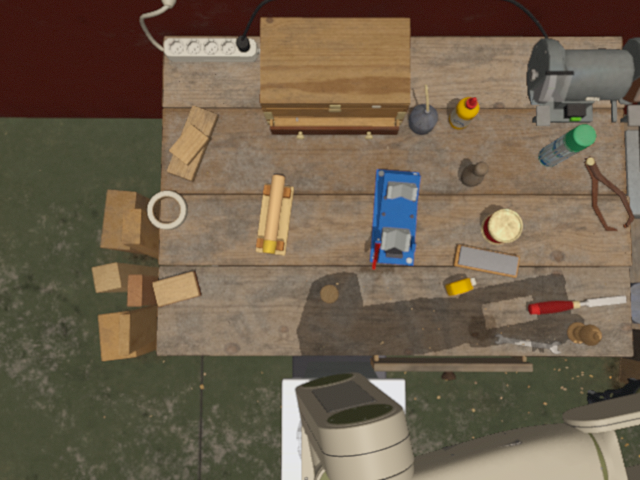

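View pics/scene0.png

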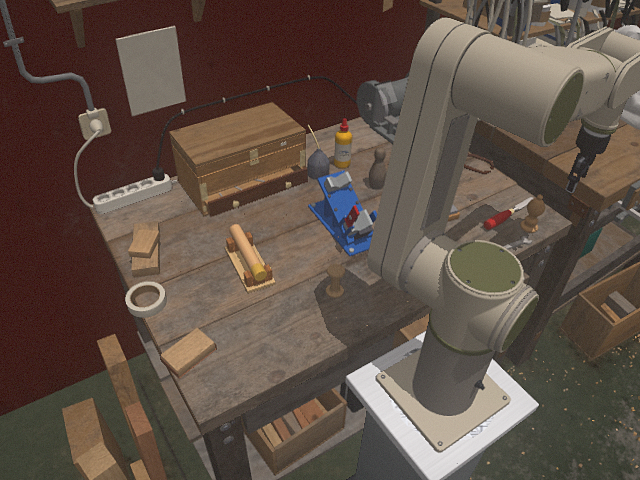

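The top view shows the blank at (275,215), with its ferrule toward the robot at (270,247). The jig is at (397,218) with its low end toward the robot, and the open red strap is at (376,256). Nothing needs turning end for end. I'll take coarse positions from this view.

Create h.py:
```python
import cv2, numpy as np
from scipy.spatial.transform import Rotation as Rn
def ray(c,uv):
    K=np.array([[c["fx"],0,c["cx"]],[0,c["fy"],c["cy"]],[0,0,1]])
    p=cv2.undistortPoints(np.float64(uv).reshape(-1,1,2),K,np.array([c["k1"],0,0,0.]))[:,0]
    d=np.c_[p,np.ones(len(p))]@c["R"]
    return -c["R"].T@c["t"],d
def onz(c,uv,z):
    o,d=ray(c,uv); return o+d*((np.asarray(z)-o[2])/d[:,2])[:,None]
def proj(c,X):
    rv=cv2.Rodrigues(c["R"])[0]
    K=np.array([[c["fx"],0,c["cx"]],[0,c["fy"],c["cy"]],[0,0,1]])
    return cv2.projectPoints(np.float64(X).reshape(-1,1,3),rv,c["t"],K,np.array([c["k1"],0,0,0.]))[0][:,0]
def big(m,k=1):
    cs=cv2.findContours(np.uint8(m),cv2.RETR_EXTERNAL,cv2.CHAIN_APPROX_NONE)[0]
    return sorted(cs,key=cv2.contourArea)[-k:][::-1]
def delta(o,pos,R):
    """tool-axis shift and rotvec from obs o to goal pos, R (matrix)"""
    T=Rn.from_quat(o["tcp_rot"]); 
    return T.inv().apply(np.asarray(pos)-o["ee_pos"]),(T.inv()*Rn.from_matrix(R)).as_rotvec()
```

Run:
```python
from cell import bot
from h import *
np.set_printoptions(precision=4,suppress=True)
c=bot.camera("top"); o,_=ray(c,[[320,240]]); print("cam",o)
hsv=cv2.cvtColor(c["img"],cv2.COLOR_BGR2HSV); H,S,V=cv2.split(hsv)
print(hsv[[185,200,225,247],[278,276,272,270]], hsv[200,265],hsv[215,390],hsv[130,300])
b=(H>95)&(H<125)&(S>120)
k=big(b)[0]; r=cv2.minAreaRect(k); print("jig",r); bx=cv2.boxPoints(r); print(onz(c,bx,0.015))
q=onz(c,bx,0.015); 
roi=np.zeros(H.shape,bool); roi[165:262,250:300]=1
m=roi&(V>150)&(S>90)&(H<30)
k=big(m)[0]; r=cv2.minAreaRect(k); print("blank",r); print(onz(c,cv2.boxPoints(r),0.05))
e=bot.camera("scene")
print(Rn.from_quat(bot.get_obs()["tcp_rot"]).as_matrix())
cv2.imwrite("pics/crop1.png",cv2.resize(c["img"][150:280,240:440],None,fx=4,fy=4,interpolation=cv2.INTER_CUBIC))
```

```text
cam [0.3885 0.0381 1.5358]
[[ 18 111 221]
 [ 17 109 223]
 [ 18 108 228]
 [ 23 177 221]] [ 19 105 209] [106 181 165] [ 12 145  72]
jig ((394.6112365722656, 217.28759765625), (43.47087478637695, 93.20425415039062), 4.205357074737549)
[[ 0.4537 -0.0677  0.015 ]
 [ 0.701  -0.0869  0.015 ]
 [ 0.6926 -0.202   0.015 ]
 [ 0.4456 -0.1813  0.015 ]]
blank ((275.7178039550781, 214.82179260253906), (34.62729263305664, 79.9014892578125), 5.710593223571777)
[[0.4757 0.2299 0.05  ]
 [0.6824 0.2117 0.05  ]
 [0.6736 0.1223 0.05  ]
 [0.467  0.1414 0.05  ]]
[[ 0.9586  0.2848 -0.0003]
 [ 0.2848 -0.9586  0.0011]
 [ 0.0001 -0.0012 -1.    ]]
```

View pics/crop1.png

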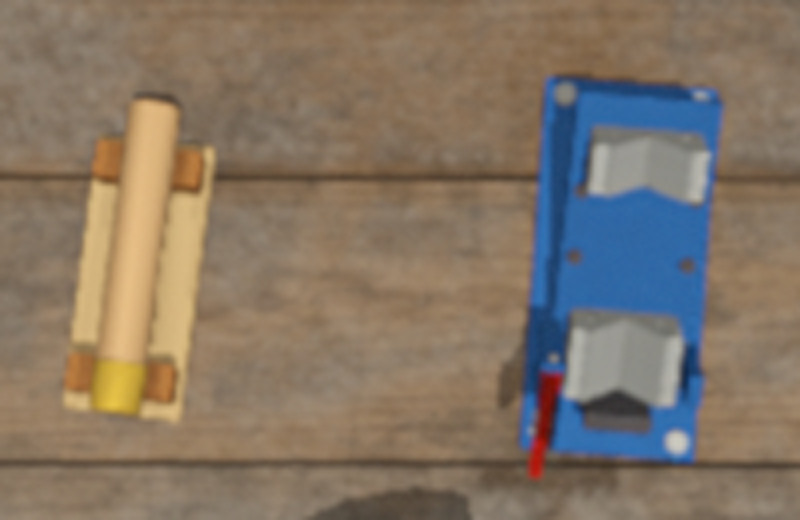

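The crop shows the ferrule end at about (117,413) and the tail at about (155,97). The lower V-block is at (625,360), the upper at (650,165), the stop at (617,408), and the strap stands at (545,420). Next I'll work out a hover pose above the blank for the wrist camera.

Run:
```python
from cell import bot
from h import *
np.set_printoptions(precision=4,suppress=True)
c=bot.camera("top")
f=np.array([240,150])
P=onz(c,np.array([[117,413],[155,97]])/4+f,0.05); print(P,np.linalg.norm(P[1]-P[0]),P.mean(0))
a=P[1]-P[0];a/=np.linalg.norm(a)
# jig: lower block front / upper block back corners (v_seat x=6,54,146,178)
m=P.mean(0); m[2]=.27
R=np.c_[a,np.cross([0,0,-1],a),[0,0,-1]]
print(np.degrees(np.arctan2(a[1],a[0])),delta(bot.get_obs(),m,R))
```

```text
[[0.4747 0.1921 0.05  ]
 [0.6801 0.1695 0.05  ]] 0.2066306476308025 [0.5774 0.1808 0.05  ]
-6.275470153350085 (array([ 0.605 , -0.6086, -0.0196]), array([-0.001 ,  0.0001,  0.3984]))
```

Careful with the scale: shifts go in cm. That gives: -0.029 m is -2.9, 0.029 m is 2.9.

```bash
python3 shift.py '[[[0.085, 2.9, -2.9, -0.4, 0, 0, 0], [0.085, 2.9, -2.9, -0.4, 0, 0, 0], [0.085, 2.9, -2.9, -0.4, 0, 0, 0], [0.085, 2.9, -2.9, -0.4, 0, 0, 0], [0.085, 2.9, -2.9, -0.4, 0, 0, 0]]]'; python3 shift.py '[[[0.085, 2.9, -2.9, 0, 0, 0, 0], [0.085, 2.9, -2.9, 0, 0, 0, 0], [0.085, 2.9, -2.9, 0, 0, 0, 0], [0.085, 2.9, -2.9, 0, 0, 0, 0], [0.085, 2.9, -2.9, 0, 0, 0, 0]]]'; python3 shift.py '[[[0.085, 2.9, -2.9, 0, 0, 0, 0], [0.085, 2.9, -2.9, 0, 0, 0, 0], [0.085, 2.9, -2.9, 0, 0, 0, 0], [0.085, 2.9, -2.9, 0, 0, 0, 0], [0.085, 2.9, -2.9, 0, 0, 0, 0]]]'; python3 shift.py '[[[0.085, 2.9, -2.9, 0, 0, 0, 0], [0.085, 2.9, -2.9, 0, 0, 0, 0], [0.085, 2.9, -2.9, 0, 0, 0, 0], [0.085, 2.9, -2.9, 0, 0, 0, 0], [0.085, 2.5, -2.5, 0, 0, 0, 0]]]'; python3 shift.py '[[[0.085, 0, 0, 0, 0, 0, 0.1], [0.085, 0, 0, 0, 0, 0, 0.1], [0.085, 0, 0, 0, 0, 0, 0.1], [0.085, 0, 0, 0, 0, 0, 0.1], [0.085, 0, 0, 0, 0, 0, 0]]]'
python3 - <<'E'
from cell import bot
from h import *
np.set_printoptions(precision=4,suppress=True)
o=bot.get_obs();print(o["t"],o["ee_pos"],o["joints"])
c=bot.camera("wrist"); cv2.imwrite("pics/w1.png",c["img"]); print({k:c[k] for k in c if k!="img"})
E
```

```text
t: 0.67
ee_pos: [0.269, -0.3931, 0.2702]
tcp_rot: [0.99, 0.144, 0.0, -0.0]
wrist_force: [0.4, 0.2, 0.3]
opening: 0.0851
gripper_force: 0.0
t: 1.08
ee_pos: [0.3667, -0.2127, 0.2705]
tcp_rot: [0.99, 0.144, 0.0, 0.0]
wrist_force: [0.5, -1.0, -0.4]
opening: 0.0851
gripper_force: 0.0
t: 1.5
ee_pos: [0.4645, -0.0322, 0.2705]
tcp_rot: [0.99, 0.144, 0.0, 0.0]
wrist_force: [0.2, -1.0, 1.1]
opening: 0.0855
gripper_force: 0.0
t: 1.92
ee_pos: [0.5596, 0.1438, 0.2701]
tcp_rot: [0.99, 0.144, 0.0, -0.0]
wrist_force: [0.6, -0.2, 0.1]
opening: 0.0853
gripper_force: 0.0
t: 2.33
ee_pos: [0.5589, 0.1412, 0.27]
tcp_rot: [0.998, -0.058, -0.0, 0.0]
wrist_force: [0.5, 0.7, -1.3]
opening: 0.0851
gripper_force: 0.0
2.3333 [0.5589 0.1412 0.27  ] [0.1586 0.0598 1.5274 0.     1.5548 1.845 ]
{'fx': 413.45348084487426, 'fy': 413.45348084487426, 'cx': 319.3911741554022, 'cy': 244.42888682430865, 'k1': -0.04329887430542693, 'R': array([[-0.1156, -0.9933, -0.0005],
       [-0.9385,  0.109 ,  0.3275],
       [-0.3252,  0.0383, -0.9449]]), 't': array([0.2046, 0.46  , 0.5776])}
```

View pics/w1.png

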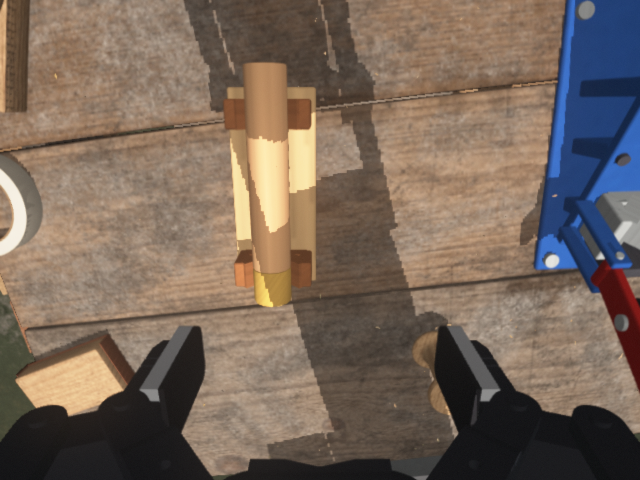

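The wrist view shows the blank from its tail at (266,64) to its ferrule end at (273,303), at both V supports of the rest. Part of the jig is at the right edge. I'll fit the blank's edges by gradient.

Run:
```python
from cell import bot
from h import *
np.set_printoptions(precision=4,suppress=True)
c=bot.camera("wrist"); o=bot.get_obs()
g=cv2.GaussianBlur(cv2.cvtColor(c["img"],cv2.COLOR_BGR2LAB).astype(float),(0,0),1)
gx=np.linalg.norm(cv2.Sobel(g,cv2.CV_64F,1,0),axis=2)
def edge(x0,y0,x1,y1):
    pts=[]
    for y in range(y0,y1):
        x=x0+(x1-x0)*(y-y0)/(y1-y0); a=int(x)-7
        pts.append((a+np.argmax(gx[y,a:a+15]),y))
    pts=np.float32(pts); l=cv2.fitLine(pts,cv2.DIST_HUBER,0,.01,.01).ravel()
    return lambda y: l[2]+(y-l[3])*l[0]/l[1]
L=edge(245,75,254,292);Rr=edge(287,75,292,292)
for y in (75,180,292): print(y,L(y),Rr(y))
C,_=ray(c,[[0,0]]);print("C",C)
def axis(y):
    _,d=ray(c,[[L(y),y],[Rr(y),y]]); d/=np.linalg.norm(d,axis=1)[:,None]; m=d.sum(0)
    P=C+m*((.05-C[2])/m[2]); dist=np.linalg.norm(P-C)
    w=np.arccos(d[0]@d[1]); return P,2*dist*np.sin(w/2)
for y in (64,180,304): print(axis(y))
a=axis(75)[0]-axis(292)[0];a/=np.linalg.norm(a);print("yaw",np.arctan2(a[1],a[0]))
```

```text
75 244.97527 287.36234
180 249.13867 288.29974
292 253.57962 289.29968
C [0.6433 0.1313 0.3953]
(array([0.6758, 0.1695, 0.05  ]), np.float64(0.032840656619515955))
(array([0.586 , 0.1806, 0.05  ]), np.float64(0.03266293705968391))
(array([0.4709, 0.1951, 0.05  ]), np.float64(0.03273578236800916))
yaw -0.12434654390298608
```

The blank's middle is at about (0.577, 0.181) with a yaw of about -0.117, and both views agree. I'll look at the jig up close before grasping.

To row units: 0.04 m is 4.

```bash
python3 shift.py '[[[0.085, 0, 4, 0, 0, 0, 0], [0.085, 0, 4, 0, 0, 0, 0], [0.085, 0, 4, 0, 0, 0, 0], [0.085, 0, 4, 0, 0, 0, 0], [0.085, 0, 4, 0, 0, 0, 0]]]'; python3 shift.py '[[[0.085, 0, 4, 0, 0, 0, 0], [0.085, 2, 3, 0, 0, 0, 0], [0.085, 0, 0, 0, 0, 0, 0], [0.085, 0, 0, 0, 0, 0, 0]]]'
python3 - <<'E'
from cell import bot
from h import *
c=bot.camera("wrist"); cv2.imwrite("pics/w2.png",c["img"]);import pickle; pickle.dump(c,open("w2.pkl","wb"))
c=bot.camera("top"); pickle.dump(c,open("t2.pkl","wb"))
E
```

```text
t: 2.85
ee_pos: [0.5363, -0.0594, 0.2705]
tcp_rot: [0.999, -0.054, 0.0, 0.0]
wrist_force: [1.3, -0.4, -0.4]
opening: 0.0851
gripper_force: 0.0
t: 3.18
ee_pos: [0.5488, -0.1314, 0.2699]
tcp_rot: [0.998, -0.056, -0.0, -0.0]
wrist_force: [0.5, 0.5, 0.6]
opening: 0.0848
gripper_force: 0.0
```

View pics/w2.png

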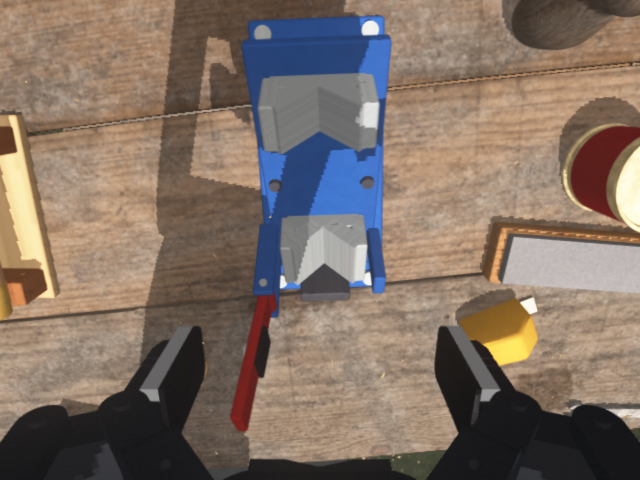

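The wrist view shows the lower V-block around (325,248), the upper at (320,112) and the stop top at (325,290). The strap is open from its hinge at (265,297) to its tip at (240,425). I'll zoom in on the V-block corners.

Run:
```python
import cv2,numpy as np
i=cv2.imread("pics/w2.png")
a=np.vstack([i[65:160,230:430],i[205:305,230:430]])
cv2.imwrite("pics/w2c.png",cv2.resize(a,None,fx=3,fy=3,interpolation=cv2.INTER_CUBIC))
```

```text
(no output)
```

View pics/w2c.png

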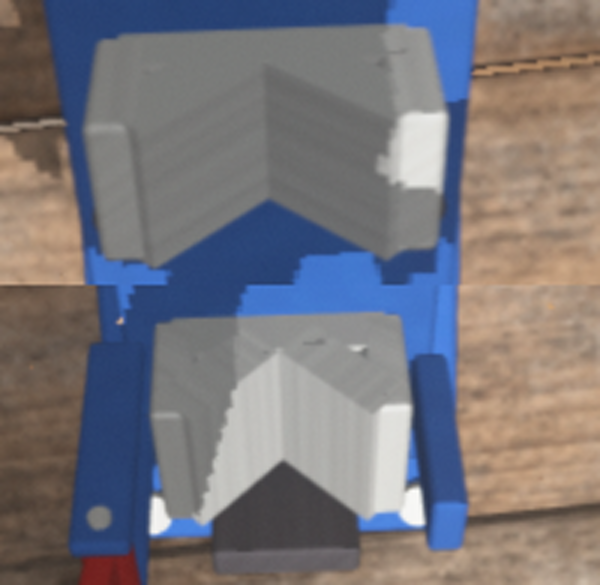

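The crop shows the V-edge corners clearly. The upper block's uphill corners are at (86,128) and (447,113), with the notch apexes at (267,65) and (270,200). The lower block's apexes are at (280,348) and (283,462). I'll fit the jig pose from these points at their known heights.

```bash
cat > jig.py <<'E'
from h import *
import pickle
c=pickle.load(open("w2.pkl","rb"))
U=lambda x,y:(230+x/3,65+y/3); D=lambda x,y:(230+x/3,205+(y-285)/3)
a=-.02404
pts=[(U(86,128),.178,.034,0),(U(447,113),.178,-.034,0),(U(105,258),.146,.034,0),(U(440,250),.146,-.034,0),
(U(267,65),.178,0,a),(U(270,200),.146,0,a),(D(152,412),.054,.034,0),(D(411,405),.054,-.034,0),
(D(168,517),.006,.034,0),(D(403,515),.006,-.034,0),(D(280,348),.054,0,a),(D(283,462),.006,0,a)]
s,k=.5,np.sqrt(.75)
uv=np.array([p[0] for p in pts]); X,Y,Z=np.array([p[1:] for p in pts]).T
h=.06+X*s+Z*k; P=onz(c,uv,h)[:,:2]; M=np.c_[X*k-Z*s,Y]
mc,pc=M.mean(0),P.mean(0); Hm=(M-mc).T@(P-pc)
yaw=np.arctan2(Hm[0,1]-Hm[1,0],Hm[0,0]+Hm[1,1]); r=np.array([[np.cos(yaw),-np.sin(yaw)],[np.sin(yaw),np.cos(yaw)]])
t=pc-r@mc; seat=np.r_[t,.06]
sc=np.linalg.norm(P-pc)/np.linalg.norm(M-mc)
Rs=Rn.from_euler("z",yaw).as_matrix()@np.array([[k,0,-s],[0,1,0],[s,0,k]])
if __name__=="__main__":
    np.set_printoptions(precision=4,suppress=True)
    print("seat",seat,"yaw",yaw,"scale",sc); print((P-(M@r.T+t))*1e3)
    print("v_gap",seat+Rs@[.1,0,0])
    tc=pickle.load(open("t2.pkl","rb"))
    o=onz(c,[[240,425]],.15);print(o)
    cs=[seat+Rs@[x,y,z] for x,y,z in zip(X,Y,Z)]
    print("in top view",proj(tc,cs))
E
python3 jig.py
```

```text
seat [ 0.4776 -0.1287  0.06  ] yaw -0.0793584871145675 scale 1.0010406662238682
[[-0.0696  0.4508]
 [ 0.3883  0.1539]
 [ 1.5838  0.6257]
 [ 0.8342 -0.9068]
 [-1.3822 -0.0448]
 [-1.319   0.2274]
 [ 1.0829  0.0153]
 [ 0.8119 -0.1822]
 [ 1.5024  0.0584]
 [-0.1425 -0.5859]
 [-0.6726 -0.0694]
 [-2.6175  0.2576]]
v_gap [ 0.564  -0.1356  0.11  ]
[[ 0.4133 -0.0567  0.15  ]]
in top view [[389.3409 185.3397]
 [417.3978 187.5802]
 [387.8383 197.6692]
 [415.6214 199.8941]
 [402.6294 183.1015]
 [401.0215 195.2693]
 [383.682  231.8167]
 [410.7095 233.9978]
 [381.6044 248.909 ]
 [408.2553 251.0679]
 [396.5722 228.9866]
 [394.3473 245.8731]]
```

To row units: -0.039 m is -3.9.

```bash
python3 shift.py '[[[0.085, 0, -3.9, 0, 0, 0, 0], [0.085, 0, -3.9, 0, 0, 0, 0], [0.085, 0, -3.9, 0, 0, 0, 0], [0.085, 0, -3.9, 0, 0, 0, 0], [0.085, 0, -3.9, 0, 0, 0, 0]]]' >/dev/null; python3 shift.py '[[[0.085, 0, -3.9, 0, 0, 0, 0], [0.085, 0, -3.9, 0, 0, 0, 0], [0.085, 0, -3.9, 0, 0, 0, 0], [0.085, 0, 0, 0, 0, 0, 0], [0.085, 0, 0, 0, 0, 0, 0]]]'
cat > go.py <<'E'
import sys
from cell import bot
from h import *
np.set_printoptions(precision=4,suppress=True)
p=np.array(eval(sys.argv[1]),float); yaw=float(sys.argv[2]); pit=float(sys.argv[3]) if len(sys.argv)>3 else 0
R=Rn.from_euler("ZY",[yaw,-pit]).as_matrix()@np.diag([1,-1,-1])
o=bot.get_obs();print(o["t"],o["ee_pos"],*delta(o,p,R),"j",o["joints"])
E
python3 go.py '[.585,.180,.047]' -0.117
```

```text
t: 4.12
ee_pos: [0.5824, 0.1844, 0.2704]
tcp_rot: [0.999, -0.052, -0.0, -0.0]
wrist_force: [0.3, -0.6, -0.2]
opening: 0.0851
gripper_force: 0.0
4.1167 [0.5824 0.1844 0.2704] [0.0031 0.0042 0.2234] [-0.0003  0.0001  0.0129] j [0.2225 0.1521 1.428  0.0004 1.5615 1.8974]
```

To row units: 0.04 m is 4, 0.01 m is 1.

```bash
python3 shift.py '[[[0.085, 0.3, 0.4, 4, 0, 0, 0.013], [0.085, 0, 0, 4, 0, 0, 0], [0.085, 0, 0, 4, 0, 0, 0], [0.085, 0, 0, 1, 0, 0, 0], [0.085, 0, 0, 0, 0, 0, 0]]]'; python3 go.py '[.585,.180,.047]' -0.117
```

```text
t: 4.53
ee_pos: [0.5828, 0.1753, 0.1361]
tcp_rot: [0.998, -0.062, -0.004, 0.001]
wrist_force: [0.1, 0.1, 0.4]
opening: 0.0851
gripper_force: 0.0
4.5333 [0.5828 0.1753 0.1361] [ 0.0023 -0.0052  0.0891] [ 0.0028  0.0078 -0.0068] j [ 0.208   0.2396  1.5776 -0.0002  1.3327  1.9026]
```

```bash
python3 shift.py '[[[0.085, 0, 0, 0, 0, 0, 0], [0.085, 0, 0, 0, 0, 0, 0], [0.085, 0, 0, 0, 0, 0, 0]]]'|head -2; python3 go.py '[.585,.180,.047]' -0.117
python3 - <<'E'
from cell import bot
from h import *
c=bot.camera("wrist"); cv2.imwrite("pics/w3.png",c["img"])
print(proj(c,[[.479,.1925,.067],[.679,.169,.067]]), proj(c,[bot.get_obs()["ee_pos"]]))
E
```

```text
t: 4.78
ee_pos: [0.5883, 0.1766, 0.1442]
4.7833 [0.5883 0.1766 0.1442] [-0.0042 -0.0028  0.0972] [-0.0018 -0.0055 -0.0072] j [ 0.2082  0.2342  1.5685 -0.      1.3331  1.9032]
[[315.49161182 435.73135185]
 [310.90035775  89.25879217]] [[318.3602346  355.20494089]]
```

View pics/w3.png

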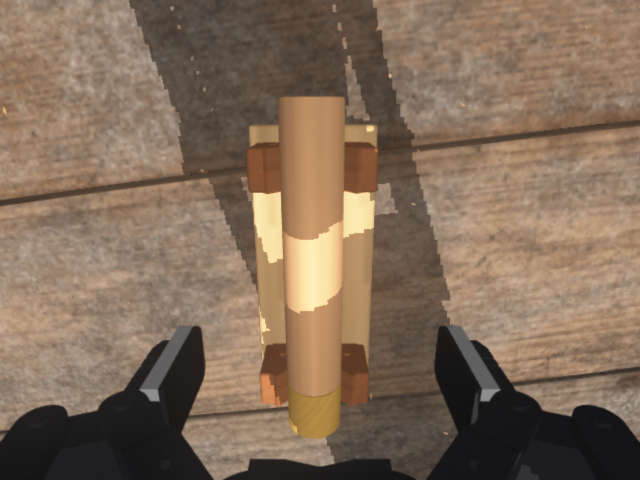

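The wrist view shows the blank centred between the fingers, with its ferrule end at (314,436) and its tail at (312,98), as predicted. Descending to grasp.

To row units: -0.003 m is -0.3, 0.03 m is 3.

```bash
python3 shift.py '[[[0.085, -0.3, -0.3, 2.5, 0, 0, -0.007], [0.085, 0, 0, 3, 0, 0, 0], [0.085, 0, 0, 3, 0, 0, 0], [0.085, 0, 0, 1.2, 0, 0, 0], [0.085, 0, 0, 0, 0, 0, 0]]]' >/dev/null;  python3 shift.py '[[[0.085, 0, 0, 0, 0, 0, 0], [0.085, 0, 0, 0, 0, 0, 0]]]'; python3 go.py '[.585,.180,.047]' -0.117
```

```text
t: 5.42
ee_pos: [0.5853, 0.18, 0.046]
tcp_rot: [0.998, -0.059, 0.002, -0.001]
wrist_force: [0.1, -0.1, 0.3]
opening: 0.0851
gripper_force: 0.0
5.4167 [0.5853 0.18   0.046 ] [-0.0003  0.     -0.001 ] [-0.0012 -0.0035 -0.0002] j [0.2146 0.3432 1.6311 0.     1.1637 1.9026]
```

```bash
python3 shift.py '[[[0.03, 0, 0, 0, 0, 0, 0], [0.03, 0, 0, 0, 0, 0, 0], [0.03, 0, 0, 0, 0, 0, 0], [0.03, 0, 0, 0, 0, 0, 0], [0.03, 0, 0, 0, 0, 0, 0]]]' 60; python3 shift.py '[[[0.02, 0, 0, 0, 0, 0, 0], [0.02, 0, 0, 0, 0, 0, 0], [0.02, 0, 0, 0, 0, 0, 0], [0.02, 0, 0, 0, 0, 0, 0], [0.02, 0, 0, 0, 0, 0, 0]]]' 60
```

```text
t: 5.83
ee_pos: [0.5843, 0.1811, 0.0446]
tcp_rot: [0.998, -0.059, 0.001, -0.001]
wrist_force: [0.3, 7.8, 2.7]
opening: 0.0325
gripper_force: 59.6
t: 6.25
ee_pos: [0.5843, 0.1811, 0.0445]
tcp_rot: [0.998, -0.058, 0.001, -0.001]
wrist_force: [-0.3, 5.7, 3.8]
opening: 0.0328
gripper_force: 59.5
```

To row units: -0.04 m is -4, -0.03 m is -3.

```bash
python3 shift.py '[[[0.02, 0, 0, -2, 0, 0, 0], [0.02, 0, 0, -3, 0, 0, 0], [0.02, 0, 0, -4, 0, 0, 0], [0.02, 0, 0, -4, 0, 0, 0], [0.02, 0, 0, -4, 0, 0, 0]]]' >/dev/null; python3 shift.py '[[[0.02, 0, 0, -4, 0, 0, 0], [0.02, 0, 0, -3, 0, 0, 0], [0.02, 0, 0, 0, 0, 0, 0], [0.02, 0, 0, 0, 0, 0, 0], [0.02, 0, 0, 0, 0, 0, 0]]]'
python3 - <<'E'
from cell import bot
from h import *
np.set_printoptions(precision=4,suppress=True)
c=bot.camera("wrist"); o=bot.get_obs(); cv2.imwrite("pics/w4.png",c["img"])
T=Rn.from_quat(o["tcp_rot"])
C,_=ray(c,[[0,0]]); print("cam in tool",T.inv().apply(C-o["ee_pos"]))
for X in (-.108,.092):
  print(X,proj(c,[o["ee_pos"]+T.apply([X,0,z]) for z in (-.0225,-.0055,.0115)]).round(1).tolist())
g=cv2.GaussianBlur(c["img"],(0,0),1).astype(int)
m=g[:,310:327].mean(1).round().astype(int)
for y in range(0,480,6): print(y,m[y],end=" ")
E
```

```text
t: 7.08
ee_pos: [0.583, 0.1795, 0.2821]
tcp_rot: [0.998, -0.059, -0.001, 0.0]
wrist_force: [-0.4, -0.1, -3.6]
opening: 0.0326
gripper_force: 59.8
cam in tool [ 0.0851  0.0004 -0.1265]
-0.108 [[318.8, 612.1], [318.9, 569.2], [319.0, 532.5]]
0.092 [[318.2, 72.2], [318.5, 76.6], [318.7, 79.9]]
0 [57 71 89] 6 [53 66 83] 12 [56 70 89] 18 [57 70 88] 24 [62 76 94] 30 [63 79 98] 36 [61 76 95] 42 [60 74 91] 48 [60 73 90] 54 [56 68 84] 60 [59 70 85] 66 [ 63  82 106] 72 [ 95 136 181] 78 [ 96 137 182] 84 [ 96 137 182] 90 [ 96 137 183] 96 [ 96 137 183] 102 [ 96 138 183] 108 [ 97 138 184] 114 [ 96 138 184] 120 [ 97 139 184] 126 [ 97 139 185] 132 [ 97 139 184] 138 [ 97 139 185] 144 [ 97 139 185] 150 [ 97 139 185] 156 [ 97 139 185] 162 [ 98 140 186] 168 [ 98 140 186] 174 [ 98 140 186] 180 [ 98 140 186] 186 [ 98 140 187] 192 [ 98 140 186] 198 [ 98 141 187] 204 [ 98 141 187] 210 [ 98 140 187] 216 [ 98 140 187] 222 [ 98 141 187] 228 [ 99 141 187] 234 [ 99 141 188] 240 [ 99 141 187] 246 [ 99 141 187] 252 [ 99 141 188] 258 [ 99 141 188] 264 [ 99 142 188] 270 [ 99 142 188] 276 [ 99 142 188] 282 [ 99 142 189] 288 [ 99 142 188] 294 [ 99 142 188] 300 [ 99 142 189] 306 [ 99 142 188] 312 [100 142 188] 318 [100 142 188] 324 [ 99 142 189] 330 [100 142 189] 336 [ 99 142 189] 342 [ 99 143 189] 348 [100 142 189] 354 [100 142 189] 360 [100 142 189] 366 [100 142 189] 372 [100 143 189] 378 [100 143 190] 384 [100 143 190] 390 [100 143 190] 396 [100 143 190] 402 [100 143 191] 408 [100 143 191] 414 [100 144 191] 420 [100 144 191] 426 [133 185 228] 432 [171 229 252] 438 [172 230 252] 444 [172 230 252] 450 [172 230 252] 456 [171 229 252] 462 [170 228 252] 468 [33 40 56] 474 [28 32 46]
```

View pics/w4.png

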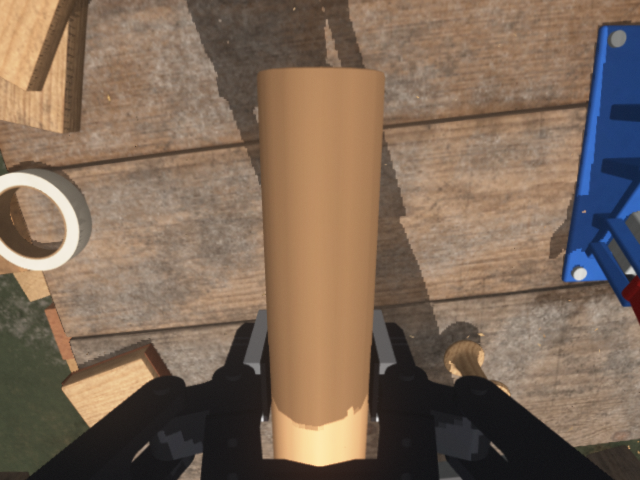

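The wrist view shows the blank gripped straight, with its tail at (321,68) where the expected geometry puts it, so the middle is about 7 mm behind the TCP. Next I'll move beyond and above the jig at level, then pitch 30°.

```bash
cat > gs.py <<'E'
# delta to a pose in the v_seat frame (tool z = -seat z, tool x = seat x), or level with it
import sys
from jig import *
from cell import bot
np.set_printoptions(precision=4,suppress=True)
q=eval(sys.argv[1]); lev=len(sys.argv)>2
R=Rs@np.diag([1,-1,-1.])
if lev: R=Rn.from_euler("z",yaw).as_matrix()@np.diag([1,-1,-1.])
o=bot.get_obs(); T=Rn.from_quat(o["tcp_rot"])
print("t",o["t"],"seat-frame tcp",Rs.T@(o["ee_pos"]-seat),"F seat",Rs.T@o["wrist_force"],"delta",*delta(o,seat+Rs@q,R),"j",o["joints"])
E
python3 gs.py '[.16,0,.16]' l; python3 gs.py '[.16,0,.16]'
```

```text
t 7.1333 seat-frame tcp [0.1798 0.3154 0.1513] F seat [-0.9327 -0.2934 -2.1707] delta [-0.0096  0.316   0.0028] [ 0.0011  0.0034 -0.0379] j [ 0.2146  0.1486  1.4129 -0.      1.5837  1.9026]
t 7.1333 seat-frame tcp [0.1798 0.3154 0.1513] F seat [-0.9327 -0.2934 -2.1707] delta [-0.0096  0.316   0.0028] [ 0.011   0.527  -0.0367] j [ 0.2146  0.1486  1.4129 -0.      1.5837  1.9026]
```

To row units: 0.04 m is 4, 0.03 m is 3.

```bash
python3 shift.py '[[[0.02, -0.2, 3, 0, 0, 0, -0.01], [0.02, -0.2, 4, 0, 0, 0, -0.01], [0.02, -0.2, 4, 0, 0, 0, -0.01], [0.02, -0.2, 4, 0, 0, 0, -0.008], [0.02, -0.2, 4, 0, 0, 0, 0]]]' >/dev/null; python3 shift.py '[[[0.02, 0, 4, 0, 0, 0, 0], [0.02, 0, 4, 0, 0, 0, 0], [0.02, 0, 3, 0, 0, 0, 0], [0.02, 0, 1.6, 0, 0, 0, 0], [0.02, 0, 0, 0, 0, 0, 0]]]' > /dev/null;  python3 shift.py '[[[0.02, 0, 0, 0, 0, 0.105, 0], [0.02, 0, 0, 0, 0, 0.105, 0], [0.02, 0, 0, 0, 0, 0.105, 0], [0.02, 0, 0, 0, 0, 0.105, 0], [0.02, 0, 0, 0, 0, 0.105, 0]]]'; python3 shift.py '[[[0.02, 0, 0, 0, 0, 0, 0], [0.02, 0, 0, 0, 0, 0, 0], [0.02, 0, 0, 0, 0, 0, 0]]]'; python3 gs.py '[.16,0,.16]'
```

```text
t: 8.38
ee_pos: [0.5448, -0.1331, 0.2814]
tcp_rot: [0.965, -0.038, 0.26, 0.01]
wrist_force: [-1.4, 1.1, -2.0]
opening: 0.0327
gripper_force: 60.0
t: 8.63
ee_pos: [0.5455, -0.134, 0.2837]
tcp_rot: [0.965, -0.038, 0.258, 0.01]
wrist_force: [0.0, -1.5, -0.7]
opening: 0.0321
gripper_force: 60.1
t 8.6333 seat-frame tcp [0.1708 0.0002 0.1597] F seat [-0.2129 -1.4954 -0.7047] delta [-0.0108  0.0002 -0.0003] [-0.0002  0.001   0.0001] j [-0.4427 -0.4603  2.0381  0.203   1.0787  1.1554]
```

```bash
python3 shift.py '[[[0.02, -1.4, 0, 2, 0, 0, 0], [0.02, -1.4, 0, 3, 0, 0, 0], [0.02, -1.3, 0, 3, 0, 0, 0], [0.02, -1.3, 0, 3, 0, 0, 0], [0.02, 0, 0, 2, 0, 0, 0]]]'; python3 shift.py '[[[0.02, 0, 0, 0, 0, 0, 0], [0.02, 0, 0, 0, 0, 0, 0], [0.02, 0, 0, 0, 0, 0, 0]]]'>/dev/null; python3 gs.py '[.107,0,-.0055]'
python3 - <<'E'
from jig import *
from cell import bot
w=bot.camera("wrist"); s=bot.camera("scene"); cv2.imwrite("pics/s5.png",np.hstack([cv2.resize(s["img"][150:270,280:400],(480,480),interpolation=cv2.INTER_CUBIC),cv2.resize(w["img"][:,160:480],(320,480))]))
E
```

```text
t: 9.05
ee_pos: [0.5631, -0.1347, 0.1399]
tcp_rot: [0.966, -0.038, 0.256, 0.009]
wrist_force: [-1.3, -0.0, -3.5]
opening: 0.0326
gripper_force: 60.1
t 9.3 seat-frame tcp [ 0.1193 -0.0002  0.0304] F seat [-0.7915  0.3752 -1.5481] delta [-0.0124 -0.0002  0.0359] [ 0.     -0.0027  0.0011] j [-0.4269 -0.275   2.1574  0.2471  0.7746  1.0878]
```

View pics/s5.png

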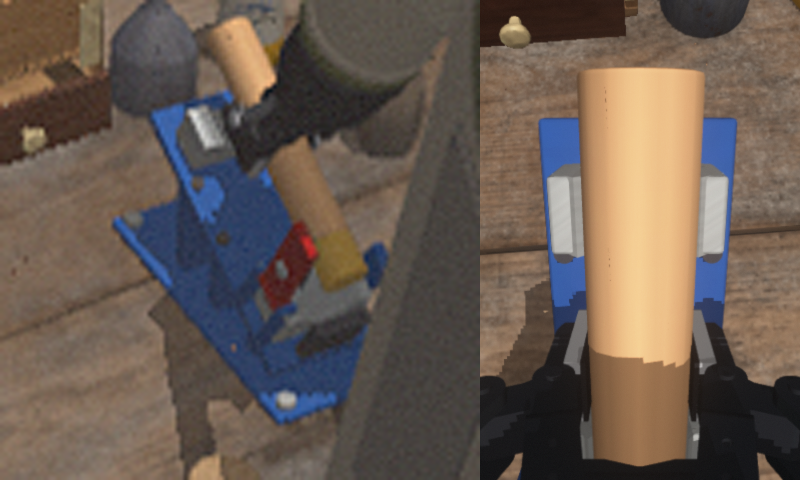

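The wrist half shows the upper V-block symmetric about the blank, with outer edges at 548 and 730 and the blank centred at 641. The scene half shows the ferrule passing clear of the open strap. Lowering to just above the seat.

Careful with the scale: shifts go in cm. That gives: 0.012 m is 1.2, 0.006 m is 0.6.

```bash
python3 shift.py '[[[0.02, 0, 0, 1.2, 0, 0, 0], [0.02, 0, 0, 1.2, 0, 0, 0], [0.02, 0, 0, 0.6, 0, 0, 0], [0.02, 0, 0, 0, 0, 0, 0], [0.02, 0, 0, 0, 0, 0, 0]]]'>/dev/null; python3 shift.py '[[[0.02, 0, 0, 0, 0, 0, 0], [0.02, 0, 0, 0, 0, 0, 0]]]'>/dev/null; python3 gs.py '[.107,0,-.0055]'
```

```text
t 9.9833 seat-frame tcp [ 0.1175 -0.0002  0.0002] F seat [-0.5286 -0.398  -0.7613] delta [-0.0105 -0.0002  0.0057] [ 0.0003 -0.0028  0.0003] j [-0.4156 -0.191   2.142   0.2581  0.7053  1.0787]
```

To row units: 0.002 m is 0.2, -0.004 m is -0.4.

```bash
python3 shift.py '[[[0.02, -0.4, 0, 0.2, 0, 0, 0], [0.02, -0.3, 0, 0.1, 0, 0, 0], [0.02, 0, 0, 0, 0, 0, 0], [0.02, 0, 0, 0, 0, 0, 0]]]'>/dev/null; python3 gs.py '[.107,0,-.0055]';  python3 shift.py '[[[0.02, -0.1, 0, 0, 0, 0, 0], [0.02, -0.1, 0, 0, 0, 0, 0], [0.02, 0, 0, 0, 0, 0, 0], [0.02, 0, 0, 0, 0, 0, 0]]]'>/dev/null; python3 gs.py '[.107,0,-.0055]'
```

```text
t 10.3167 seat-frame tcp [ 0.1089  0.0001 -0.0038] F seat [-0.0283 -0.2832 -2.5614] delta [-0.0019  0.0001  0.0017] [-0.0002 -0.0007 -0.0001] j [-0.4193 -0.1933  2.159   0.2643  0.6941  1.0687]
t 10.65 seat-frame tcp [ 0.1076  0.     -0.0036] F seat [-0.6131 -0.5313 -1.5546] delta [-0.0006  0.      0.0019] [-0.0001 -0.0014  0.0001] j [-0.4205 -0.1966  2.1632  0.2658  0.6929  1.0662]
```

```bash
for i in 1; do :; done; python3 shift.py '[[[0.02, -0.1, 0, 0, 0, 0, 0], [0.02, -0.1, 0, 0, 0, 0, 0], [0.02, 0, 0, 0, 0, 0, 0], [0.02, 0, 0, 0, 0, 0, 0]]]'>/dev/null; python3 gs.py '[.107,0,-.0055]';  python3 shift.py '[[[0.02, -0.1, 0, 0, 0, 0, 0], [0.02, -0.1, 0, 0, 0, 0, 0], [0.02, 0, 0, 0, 0, 0, 0], [0.02, 0, 0, 0, 0, 0, 0]]]'>/dev/null; python3 gs.py '[.107,0,-.0055]'
```

```text
t 10.9833 seat-frame tcp [ 0.1069 -0.0002 -0.0031] F seat [ 3.474   0.8308 -1.5367] delta [ 0.0001 -0.0002  0.0024] [ 0.0003 -0.0035  0.0002] j [-0.4217 -0.2006  2.1672  0.2676  0.6911  1.0637]
t 11.3167 seat-frame tcp [ 0.1069 -0.0003 -0.0025] F seat [ 8.2936  2.7689 -2.5324] delta [ 0.0001 -0.0003  0.003 ] [ 0.0009 -0.0068  0.0001] j [-0.4227 -0.2047  2.1707  0.2699  0.6888  1.0611]
```

The stop was felt at x = 0.107, as predicted. Now lowering into the Vs.

To row units: 0.001 m is 0.1.

```bash
python3 shift.py '[[[0.02, 0.1, 0, 0.1, 0, 0, 0], [0.02, 0, 0, 0.1, 0, 0, 0], [0.02, 0, 0, 0, 0, 0, 0], [0.02, 0, 0, 0, 0, 0, 0]]]'>/dev/null; python3 gs.py '[.107,0,-.0055]';  python3 shift.py '[[[0.02, 0, 0, 0.1, 0, 0, 0], [0.02, 0, 0, 0.1, 0, 0, 0], [0.02, 0, 0, 0, 0, 0, 0], [0.02, 0, 0, 0, 0, 0, 0]]]'>/dev/null; python3 gs.py '[.107,0,-.0055]'
```

```text
t 11.65 seat-frame tcp [ 0.1069 -0.     -0.0044] F seat [ 3.6511  4.1853 10.7286] delta [ 0.0001 -0.      0.0011] [ 0.0002 -0.0046  0.001 ] j [-0.4213 -0.1973  2.1672  0.2693  0.687   1.0614]
t 11.9833 seat-frame tcp [ 0.107   0.0005 -0.0052] F seat [-8.3835  9.0691 46.3618] delta [-0.0001  0.0005  0.0003] [-0.0009 -0.0036  0.0021] j [-0.4202 -0.1941  2.1653  0.2699  0.6869  1.0605]
```

```bash
python3 shift.py '[[[0.02, 0, 0, -0.15, 0, 0, 0], [0.02, 0, 0, 0, 0, 0, 0], [0.02, 0, 0, 0, 0, 0, 0]]]'>/dev/null; python3 gs.py '[.107,0,-.0055]'; python3 shift.py '[[[0.045, 0, 0, 0, 0, 0, 0], [0.055, 0, 0, 0, 0, 0, 0], [0.06, 0, 0, 0, 0, 0, 0], [0.06, 0, 0, 0, 0, 0, 0], [0.06, 0, 0, 0, 0, 0, 0]]]'; python3 gs.py '[.107,0,-.0055]'
```

```text
t 12.2333 seat-frame tcp [ 0.1069  0.0002 -0.0047] F seat [ 0.2784  5.1188 18.0022] delta [0.0001 0.0002 0.0008] [-0.0001 -0.0045  0.001 ] j [-0.4209 -0.1966  2.1669  0.2696  0.6867  1.0613]
t: 12.65
ee_pos: [0.5706, -0.1361, 0.1064]
tcp_rot: [0.965, -0.038, 0.259, 0.01]
wrist_force: [1.0, 0.2, -0.7]
opening: 0.0601
gripper_force: 0.0
t 12.65 seat-frame tcp [ 0.104   0.     -0.0064] F seat [ 0.5271  0.2474 -1.0902] delta [ 0.0031  0.     -0.0009] [-0.0002 -0.0004 -0.0001] j [-0.4217 -0.1938  2.1692  0.2688  0.6856  1.0614]
```

Released with the Vs carrying the blank. I'll retreat straight up, then check the seating and strap angle numerically.

```bash
python3 shift.py '[[[0.075, 0, 0, -1, 0, 0, 0], [0.075, 0, 0, -3, 0, 0, 0], [0.075, 0, 0, -4, 0, 0, 0], [0.075, 0, 0, -4, 0, 0, 0], [0.075, 0, 0, -4, 0, 0, 0]]]'>/dev/null; python3 shift.py '[[[0.075, 0, 0, -3, 0, 0, 0], [0.075, 0, 0, -1, 0, 0, 0], [0, 0, 0, 0, 0, 0, 0], [0, 0, 0, 0, 0, 0, 0], [0, 0, 0, 0, 0, 0, 0]]]'; python3 gs.py '[.107,0,.19]'
python3 - <<'E'
from jig import *
from cell import bot
np.set_printoptions(precision=1,suppress=True)
w=bot.camera("wrist"); pickle.dump(w,open("w6.pkl","wb")); cv2.imwrite("pics/w6.png",w["img"])
S=lambda *p: seat+Rs@np.array(p)
C,_=ray(w,[[0,0]]); q=Rs.T@(C-seat); print("cam seat",q*1e3)
d=np.hypot(q[1],q[2]); al=np.arccos(.017/d); ph=np.arctan2(q[1],q[2])
for X in (.2,.17,.1,.02,0.): print(X,proj(w,[S(X,.017*np.sin(ph+s*al),.017*np.cos(ph+s*al)) for s in (1,-1)]+[S(X,0,.017)]).tolist())
tip=lambda th,r,u=0:S(.026,.047-r*np.cos(th)+u*np.sin(th),.025+r*np.sin(th)+u*np.cos(th))
for th in (1.5,1.6,1.7,1.8,1.9): print(th,proj(c,[tip(th,.1),tip(th,0.02)]).tolist(),proj(w,[tip(th,.1),tip(th,.02)]).tolist())
for i in (c,w):
  h=cv2.cvtColor(i["img"],cv2.COLOR_BGR2HSV); m=((h[...,0]<6)|(h[...,0]>174))&(h[...,1]>170)&(h[...,2]>60); m[:,450:]=0; m[:,:180]=0;m[:230]=0
  k=big(m)
  if k: print("red",cv2.boxPoints(cv2.minAreaRect(k[0])).tolist())
h=cv2.cvtColor(w["img"],cv2.COLOR_BGR2HSV)
m=(h[...,0]>8)&(h[...,0]<30)&(h[...,1]>85)&(h[...,2]>140)
for y in (110,150,200,250,300,330): x=np.where(m[y,230:410])[0]+230; print(y,x.min() if len(x) else 0,x.max() if len(x) else 0)
E
```

```text
t: 13.48
ee_pos: [0.4708, -0.128, 0.2775]
tcp_rot: [0.965, -0.038, 0.258, 0.01]
wrist_force: [-0.4, -0.2, -0.5]
opening: 0.0396
gripper_force: 0.0
t 13.4833 seat-frame tcp [0.1028 0.0002 0.1918] F seat [-0.5762 -0.2527 -0.2738] delta [0.0042 0.0002 0.0018] [-0.0013  0.0016 -0.0006] j [-0.5272 -0.7094  2.2069  0.2373  1.1764  1.084 ]
cam seat [188.6  -0.5 316.4]
0.2 [[295.7009941212647, 84.75724760045216], [343.08235474954006, 84.70053181528272], [319.34962972741505, 83.80022323792517]]
0.17 [[296.4433541542299, 127.83180348998792], [342.4317659988487, 127.77851277231527], [319.3992537457798, 129.1822178755691]]
0.1 [[298.085186936711, 219.20334099086543], [340.98350633201215, 219.15715842673717], [319.50350085856195, 224.94964447775024]]
0.02 [[299.7928037679152, 309.3926380026054], [339.46553994357305, 309.3531630936883], [319.6049763148974, 318.72606141522357]]
0.0 [[300.19140320757197, 329.8106267666206], [339.10968016731135, 329.77261776203363], [319.6277443280478, 339.84316401398087]]
1.5 [[267.6859518277273, 422.79641502509367], [266.93663762318795, 316.7981886505622]] [[249.53
[... 353 characters left out ...]
 401.97278112333834], [253.63901233002412, 330.0045272222622]]
1.8 [[222.71467279640473, 419.9397315068708], [259.3081582404454, 316.4711115305764]] [[198.8853456061297, 399.7162246359195], [251.1045666608145, 329.7500719500599]]
1.9 [[208.85291069937784, 415.92561462706226], [256.89471240831955, 315.91947801205646]] [[183.88895459388098, 396.3645302140361], [248.6780771477992, 329.3616956726551]]
red [[227.9494171142578, 427.2190856933594], [258.9775085449219, 292.7640686035156], [277.08984375, 296.9438171386719], [246.061767578125, 431.3988342285156]]
red [[254.0, 308.0], [267.0, 308.0], [267.0, 310.0], [254.0, 310.0]]
110 230 341
150 231 341
200 299 339
250 230 403
300 306 337
330 307 338
```

View pics/w6.png

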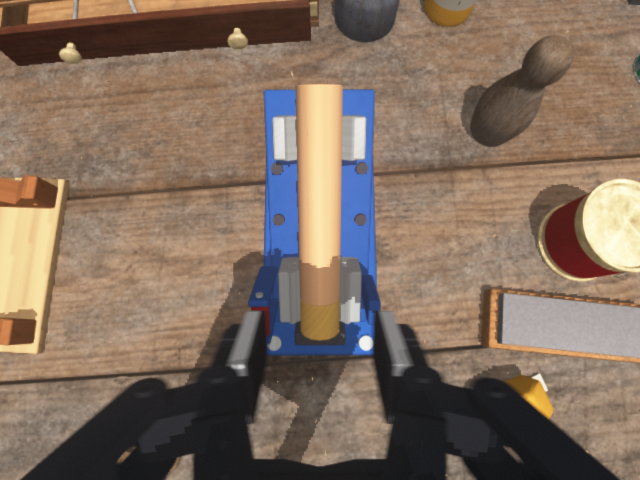

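The wrist view shows the blank home: ferrule end at (320,340) and tail at (320,84), against predicted rows of 339.8 and 83.8, and centred. The strap is at about 1.68 rad. Next I'll turn the tool vertical with the fingers shut and push the strap over from its outer side.

```bash
python3 shift.py '[[[0, 0, 0, 0, 0, -0.105, 0], [0, 0, 0, 0, 0, -0.105, 0], [0, 0, 0, 0, 0, -0.105, 0], [0, 0, 0, 0, 0, -0.105, 0], [0, 0, 0, 0, 0, -0.104, 0]]]'; python3 shift.py '[[[0, 0, 0, 0, 0, 0, 0], [0, 0, 0, 0, 0, 0, 0]]]'|tail -2
cat > st.py <<'E'
# world tool-axis delta to bring the vertical closed finger's fingertip to strap angle th, radius r, with gap g
import sys
from jig import *
from cell import bot
np.set_printoptions(precision=4,suppress=True)
o=bot.get_obs(); R=Rn.from_euler("z",yaw).as_matrix()@np.diag([1,-1,-1.])
tip=o["ee_pos"]-[0,0,.019]; print("t",o["t"],"tip seat",Rs.T@(tip-seat),"F seat",Rs.T@o["wrist_force"],"op",o["opening"])
r=float(sys.argv[1])
for th in map(float,sys.argv[2:]):
    p=seat+Rs@[.026,.047-r*np.cos(th)+.004*np.sin(th)+.0145,.025+r*np.sin(th)+.004*np.cos(th)]
    print(th,*delta(o,p+[0,0,.019],R))
E
python3 st.py .075 1.68 1.4 1.1 .8 .5 .25 .1 0
```

```text
t: 13.95
ee_pos: [0.4712, -0.1279, 0.2782]
tcp_rot: [0.999, -0.039, -0.003, -0.0]
wrist_force: [-0.2, -1.0, 0.5]
opening: -0.0001
gripper_force: 0.0
opening: -0.0
gripper_force: 0.0
t 14.1167 tip seat [0.0931 0.0007 0.1739] F seat [-0.5456 -0.0225 -0.3874] op -3.6674308440786185e-05
1.68 [-0.0202 -0.0728  0.0986] [-0.0023  0.004   0.0018]
1.4 [-0.0204 -0.0518  0.0981] [-0.0023  0.004   0.0018]
1.1 [-0.0175 -0.0302  0.1032] [-0.0023  0.004   0.0018]
0.8 [-0.0114 -0.0112  0.1136] [-0.0023  0.004   0.0018]
0.5 [-0.0028  0.0034  0.1283] [-0.0023  0.004   0.0018]
0.25 [0.0057 0.0112 0.143 ] [-0.0023  0.004   0.0018]
0.1 [0.0112 0.0138 0.1525] [-0.0023  0.004   0.0018]
0.0 [0.015  0.0146 0.159 ] [-0.0023  0.004   0.0018]
```

To row units: -0.04 m is -4, -0.035 m is -3.5.

```bash
python3 shift.py '[[[0, 0, -3.5, 0, 0, 0, 0], [0, 0, -4, 0, 0, 0, 0], [0, 0, -3.5, 0, 0, 0, 0], [0, -1, 0, 3, 0, 0, 0], [0, -1, 0, 3.5, 0, 0, 0]]]'>/dev/null; python3 shift.py '[[[0, 0, 0, 3.3, 0, 0, 0], [0, 0, 0, 0, 0, 0, 0], [0, 0, 0, 0, 0, 0, 0], [0, 0, 0, 0, 0, 0, 0]]]'; python3 st.py .075 1.68 1.4
```

```text
t: 14.87
ee_pos: [0.4607, -0.0173, 0.1843]
tcp_rot: [0.999, -0.04, 0.003, 0.0]
wrist_force: [0.9, 0.4, 0.9]
opening: 0.0
gripper_force: 0.0
t 14.8667 tip seat [0.0303 0.1097 0.104 ] F seat [1.1771 0.4951 0.3763] op 3.793557304707e-05
1.68 [-0.0013  0.0361  0.0064] [-0.0002 -0.005  -0.0004]
1.4 [-0.0015  0.057   0.006 ] [-0.0002 -0.005  -0.0004]
```

Now pushing in along the arc, with force checks.

```bash
python3 shift.py '[[[0, 0, 1.2, 0.3, 0, 0, 0], [0, 0, 1.2, 0.3, 0, 0, 0], [0, 0, 1.2, 0, 0, 0, 0], [0, 0, 1, 0, 0, 0, 0], [0, 0, 1, 0, 0, 0, 0]]]'; python3 st.py .075 1.68 1.4; python3 shift.py '[[[0, 0.1, 0.8, 0.1, 0, 0, 0], [0, 0.1, 0.7, 0.2, 0, 0, 0], [0, 0.1, 0.7, 0.2, 0, 0, 0]]]'>/dev/null; python3 st.py .075 1.1 .8 .5
```

```text
t: 15.28
ee_pos: [0.4572, -0.0739, 0.1788]
tcp_rot: [0.999, -0.04, 0.003, 0.0]
wrist_force: [3.3, 1.8, 0.0]
opening: -0.0004
gripper_force: 1.0
t 15.2833 tip seat [0.0285 0.0531 0.0988] F seat [ 2.7016  2.0251 -1.5235] op -0.00041632034094049976
1.68 [-0.0023 -0.0206  0.001 ] [ 0.0002 -0.0061 -0.0003]
1.4 [-0.0025  0.0004  0.0005] [ 0.0002 -0.0061 -0.0003]
t 15.5333 tip seat [0.0266 0.0312 0.0917] F seat [1.7578 1.0369 1.3398] op -0.00011949774626422054
1.1 [-0.0015  0.0002 -0.0014] [ 0.0002 -0.0026 -0.0001]
0.8 [0.0045 0.0191 0.009 ] [ 0.0002 -0.0026 -0.0001]
0.5 [0.013  0.0336 0.0239] [ 0.0002 -0.0026 -0.0001]
```

```bash
python3 shift.py '[[[0, 0.1, 0.5, 0.2, 0, 0, 0], [0, 0.1, 0.5, 0.3, 0, 0, 0], [0, 0.1, 0.5, 0.3, 0, 0, 0], [0, 0.1, 0.4, 0.3, 0, 0, 0]]]'>/dev/null; python3 st.py .075 .8 .5; python3 shift.py '[[[0, 0.2, 0.4, 0.4, 0, 0, 0], [0, 0.2, 0.4, 0.4, 0, 0, 0], [0, 0.2, 0.4, 0.4, 0, 0, 0], [0, 0.2, 0.2, 0.3, 0, 0, 0]]]'>/dev/null; python3 st.py .075 .5 .25 0
python3 - <<'E'
from jig import *
from cell import bot
w=bot.camera("wrist")
h=cv2.cvtColor(w["img"],cv2.COLOR_BGR2HSV); m=((h[...,0]<6)|(h[...,0]>174))&(h[...,1]>170)&(h[...,2]>60); m[:,480:]=0
k=big(m)
if k: print(cv2.boundingRect(k[0]),cv2.contourArea(k[0]),cv2.boxPoints(cv2.minAreaRect(k[0])).round().tolist())
for th in (.8,.65,.5,.35): print(th,proj(w,[seat+Rs@[.026+s,.047-.1*np.cos(th)+.004*np.sin(th),.025+.1*np.sin(th)+.004*np.cos(th)] for s in (.013,-.013)]).round().tolist())
cv2.imwrite("pics/w7.png",w["img"])
E
```

```text
t 15.8667 tip seat [0.0234 0.0126 0.0795] F seat [0.9905 2.1725 1.042 ] op -0.00014408013200998152
0.8 [ 0.0012  0.0005 -0.0031] [-0.0001 -0.0006  0.0002]
0.5 [0.0097 0.015  0.0117] [-0.0001 -0.0006  0.0002]
t 16.2 tip seat [ 0.0228 -0.0014  0.0623] F seat [ 0.8411 -0.3271  2.4016] op -0.0002444194327384422
0.5 [ 0.0017  0.001  -0.0035] [-0.0001 -0.0005  0.    ]
0.25 [0.0102 0.0087 0.0113] [-0.0001 -0.0005  0.    ]
0.0 [0.0194 0.0121 0.0273] [-0.0001 -0.0005  0.    ]
(194, 236, 238, 132) 8869.0 [[184.0, 270.0], [203.0, 226.0], [435.0, 325.0], [416.0, 369.0]]
0.8 [[377.0, 407.0], [369.0, 433.0]]
0.65 [[406.0, 374.0], [395.0, 403.0]]
0.5 [[426.0, 340.0], [413.0, 372.0]]
0.35 [[438.0, 307.0], [425.0, 341.0]]
```

The strap tip in the wrist image matches about 0.48 rad, so the strap is following the fingers. Continuing down.

To row units: 0.004 m is 0.4, 0.003 m is 0.3.

```bash
python3 shift.py '[[[0, 0.3, 0.3, 0.3, 0, 0, 0], [0, 0.3, 0.2, 0.3, 0, 0, 0], [0, 0.3, 0.2, 0.3, 0, 0, 0], [0, 0.3, 0.2, 0.4, 0, 0, 0]]]'>/dev/null; python3 st.py .075 .25 0; python3 shift.py '[[[0, 0.3, 0.1, 0.3, 0, 0, 0], [0, 0.3, 0.1, 0.3, 0, 0, 0], [0, 0, 0, 0.2, 0, 0, 0], [0, 0, 0, 0, 0, 0, 0]]]'>/dev/null; python3 st.py .075 0
cat > red.py <<'E'
from jig import *
from cell import bot
w=bot.camera("wrist")
h=cv2.cvtColor(w["img"],cv2.COLOR_BGR2HSV); m=((h[...,0]<6)|(h[...,0]>174))&(h[...,1]>170)&(h[...,2]>60); m[:,480:]=0
k=big(m)
if k: print(cv2.contourArea(k[0]),cv2.boxPoints(cv2.minAreaRect(k[0])).round().tolist())
for th in (.3,.2,.1,.05,0): print(th,proj(w,[seat+Rs@[.026+s,.047-.1*np.cos(th)+.004*np.sin(th),.025+.1*np.sin(th)+.004*np.cos(th)] for s in (.013,-.013)]).round(1).tolist())
cv2.imwrite("pics/w8.png",w["img"])
E
python3 red.py
```

```text
t 16.5833 tip seat [ 0.027  -0.0101  0.0453] F seat [-1.1028  0.4908  1.5159] op -0.00020009344361137106
0.25 [-0.0019  0.0001 -0.0014] [-0.0001 -0.0007  0.0003]
0.0 [0.0073 0.0034 0.0146] [-0.0001 -0.0007  0.0003]
t 16.9167 tip seat [ 0.0283 -0.0121  0.0353] F seat [-0.3165 -0.3891 -0.3733] op -0.00024915415239205754
0.0 [0.0012 0.0014 0.0066] [ 0.0001 -0.0012  0.0002]
8870.0 [[156.0, 290.0], [422.0, 285.0], [423.0, 337.0], [157.0, 341.0]]
0.3 [[420.9, 371.2], [408.4, 399.1]]
0.2 [[424.7, 345.7], [412.2, 375.6]]
0.1 [[425.4, 321.6], [413.4, 353.3]]
0.05 [[424.8, 310.2], [413.0, 342.6]]
0 [[423.5, 299.2], [412.1, 332.3]]
```

To row units: 0.001 m is 0.1.

```bash
python3 shift.py '[[[0, 0, 0, 0.1, 0, 0, 0], [0, 0, 0, 0.1, 0, 0, 0], [0, 0, 0, 0, 0, 0, 0]]]'>/dev/null; python3 st.py .075 0; python3 shift.py '[[[0, 0, 0, 0.1, 0, 0, 0], [0, 0, 0, 0.1, 0, 0, 0], [0, 0, 0, 0, 0, 0, 0]]]'>/dev/null; python3 st.py .075 0
```

```text
t 17.2167 tip seat [ 0.0276 -0.0121  0.0342] F seat [0.3735 0.0598 1.4264] op -5.433187301382477e-06
0.0 [0.0012 0.0014 0.0053] [ 0.0003 -0.0018  0.0002]
t 17.4667 tip seat [ 0.0273 -0.0122  0.033 ] F seat [2.4301 0.6915 7.8993] op 8.936108266468345e-06
0.0 [0.0009 0.0013 0.0041] [ 0.0004 -0.0024  0.0002]
```

```bash
python3 red.py
```

```text
9083.0 [[153.0, 293.0], [421.0, 282.0], [424.0, 334.0], [155.0, 346.0]]
0.3 [[422.4, 376.5], [409.5, 404.2]]
0.2 [[426.2, 350.4], [413.3, 380.3]]
0.1 [[426.9, 325.9], [414.5, 357.5]]
0.05 [[426.2, 314.2], [414.1, 346.6]]
0 [[424.9, 303.0], [413.2, 336.1]]
```

To row units: 0.001 m is 0.1.

```bash
python3 shift.py '[[[0, 0, 0, 0.1, 0, 0, 0], [0, 0, 0, 0.1, 0, 0, 0], [0, 0, 0, 0, 0, 0, 0]]]'>/dev/null; python3 st.py .075 0;python3 shift.py '[[[0, 0, 0, 0.1, 0, 0, 0], [0, 0, 0, 0, 0, 0, 0], [0, 0, 0, 0, 0, 0, 0]]]'>/dev/null; python3 st.py .075 0
```

```text
t 17.7667 tip seat [ 0.0272 -0.0122  0.0324] F seat [ 2.7615  2.2389 22.4955] op 8.582910065432774e-05
0.0 [0.0006 0.0012 0.0036] [ 0.0007 -0.0028  0.0003]
t 18.0167 tip seat [ 0.0273 -0.0123  0.0322] F seat [ 3.9559  2.9956 29.9008] op -0.0001815254704111773
0.0 [0.0005 0.0012 0.0034] [ 0.0008 -0.0031  0.0003]
```

It's stiff at 30 N, so the strap has bottomed on the blank. I'll retreat straight up and check numerically.

To row units: -0.04 m is -4, -0.03 m is -3.

```bash
python3 shift.py '[[[0, 0, 0, -1, 0, 0, 0], [0, 0, 0, -3, 0, 0, 0], [0, 0, 0, -4, 0, 0, 0], [0, 0, 0, -4, 0, 0, 0], [0, 0, 0, -4, 0, 0, 0]]]'>/dev/null; python3 shift.py '[[[0, 0, 0, -3, 0, 0, 0], [0, 0, 0, 0, 0, 0, 0], [0, 0, 0, 0, 0, 0, 0], [0, 0, 0, 0, 0, 0, 0]]]'
python3 - <<'E'
from jig import *
from cell import bot
np.set_printoptions(precision=1,suppress=True)
S=lambda *p: seat+Rs@np.array(p)
def mid(w,mk,name):
    k=big(mk)[0]; print(name,"box",cv2.boxPoints(cv2.minAreaRect(k)).round(1).tolist())
for n in ("wrist","top"):
    w=bot.camera(n); h=cv2.cvtColor(w["img"],cv2.COLOR_BGR2HSV)
    ctr=proj(w,[S(.1,0,0)])[0].astype(int); roi=np.zeros(h.shape[:2],bool); e=150 if n=="wrist" else 45; roi[max(0,ctr[1]-e):ctr[1]+e+80*(n=="wrist"),max(0,ctr[0]-e):ctr[0]+e]=1
    m=roi&((h[...,0]<6)|(h[...,0]>174))&(h[...,1]>170)&(h[...,2]>60); mid(w,m,n+" red")
    for th in (.2,.1,.05,0): print(th,proj(w,[S(.026+s,.047-.1*np.cos(th)+.004*np.sin(th),.025+.1*np.sin(th)+.004*np.cos(th)) for s in (.013,-.013)]).round(1).tolist())
    t=proj(w,[S(.2,0,.017),S(0,0,.017),S(.15,0,0.017)]); print("tail,ferrule pred",t.tolist())
    g=cv2.GaussianBlur(w["img"],(0,0),.7).astype(int)
    for q,d in ((t[0],"tail"),(t[1],"ferr")):
        x,y=q.round().astype(int); col=g[max(0,y-12):y+13,x-1:x+2].mean(1)
        print(d,"edge row",max(0,y-12)+1+np.argmax(np.abs(np.diff(col,axis=0)).sum(1))-.5)
    x,y=t[2].round().astype(int); row=h[y,x-40:x+41]; print(y,"blank cols",x-40+np.where((row[:,0]>8)&(row[:,0]<30)&(row[:,1]>70)&(row[:,2]>90))[0][[0,-1]])
print(bot.get_obs()["wrist_force"],bot.get_obs()["t"])
E
```

```text
t: 18.77
ee_pos: [0.4828, -0.1411, 0.3062]
tcp_rot: [0.999, -0.04, 0.0, -0.0]
wrist_force: [0.2, -0.1, -1.1]
opening: -0.0001
gripper_force: 0.0
wrist red box [[238.6999969482422, 193.60000610351562], [368.70001220703125, 189.0], [369.70001220703125, 217.8000030517578], [239.8000030517578, 222.39999389648438]]
0.2 [[368.6, 213.2], [365.8, 235.8]]
0.1 [[370.0, 204.4], [367.2, 227.0]]
0.05 [[370.2, 200.1], [367.4, 222.8]]
0 [[370.2, 195.8], [367.4, 218.5]]
tail,ferrule pred [[296.73613355350153, -40.00848002800055], [305.82700063763895, 219.12926326768496], [299.8857755360151, 51.32105842958421]]
tail edge row 321.5
ferr edge row 216.5
51 blank cols [276 325]
top red box [[375.0, 243.0], [389.0, 243.0], [389.0, 251.0], [375.0, 251.0]]
0.2 [[418.3, 248.4], [416.8, 257.9]]
0.1 [[418.6, 246.7], [417.2, 256.1]]
0.05 [[418.7, 245.9], [417.2, 255.2]]
0 [[418.6, 245.0], [417.2, 254.3]]
tail,ferrule pred [[405.06202579795433, 180.2067867575144], [395.063522455897, 255.09077859793652], [402.44266121031563, 199.7908674286883]]
tail edge row 176.5
ferr edge row 244.5
200 blank cols [362 407]
[-0.5 -0.3 -0.7] 18.8667
```

```bash
python3 shift.py '[[[0, 3, 0, -1, 0, 0, 0], [0, 3, 0, -1, 0, 0, 0], [0, 3, 0, 0, 0, 0, 0], [0, 0, 0, 0, 0, 0, 0], [0, 0, 0, 0, 0, 0, 0]]]'>/dev/null
python3 - <<'E'
from jig import *
from cell import bot
S=lambda *p: seat+Rs@np.array(p)
w=bot.camera("wrist"); g=cv2.GaussianBlur(w["img"],(0,0),.7).astype(int)
print(proj(w,[S(.2,0,.017),S(0,0,.017)]))
h=cv2.cvtColor(w["img"],cv2.COLOR_BGR2HSV)
for X in (.2,.0):
    x,y=proj(w,[S(X,0,.017)])[0].round().astype(int); lo=max(0,y-14)
    d=np.abs(np.diff(g[lo:y+15,x-2:x+3].mean(1),axis=0)).sum(1); print(X,[(lo+i,int(v)) for i,v in enumerate(d) if v>25])
for X in (.19,.12,.06):
    x,y=proj(w,[S(X,0,.017)])[0].round().astype(int)
    d=np.abs(np.diff(g[y,x-40:x+41],axis=0)).sum(1); i=np.argsort(d)[-4:]; print(X,x,sorted(x-40+i))
E
python3 shift.py '[[[0, 0, 0, 0, 0, 0, 0]]]'
```

```text
[[301.02980084 127.92795279]
 [307.83069032 299.75136925]]
0.2 [(np.int64(116), 65), (np.int64(117), 78), (np.int64(118), 42)]
0.0 [(np.int64(287), 37), (np.int64(288), 27), (np.int64(292), 68), (np.int64(293), 100), (np.int64(294), 57), (np.int64(295), 76), (np.int64(296), 76), (np.int64(297), 29), (np.int64(301), 49), (np.int64(302), 103), (np.int64(303), 66), (np.int64(307), 36), (np.int64(308), 48)]
0.19 302 [np.int64(264), np.int64(277), np.int64(325), np.int64(339)]
0.12 304 [np.int64(312), np.int64(313), np.int64(324), np.int64(325)]
0.06 306 [np.int64(293), np.int64(342), np.int64(343), np.int64(345)]
t: 19.42
ee_pos: [0.5718, -0.1482, 0.3261]
tcp_rot: [0.999, -0.04, -0.001, -0.0]
wrist_force: [-0.8, 0.6, 0.2]
opening: 0.0
gripper_force: 0.0
```

Run:
```python
from jig import *
from cell import bot
S=lambda *p: seat+Rs@np.array(p)
w=bot.camera("wrist"); g=cv2.GaussianBlur(w["img"],(0,0),.7).astype(int); h=cv2.cvtColor(w["img"],cv2.COLOR_BGR2HSV)
print(proj(w,[S(.2,0,.017),S(.2,0,-.017),S(.0,0,.017),S(.013,0,.029),S(-.012,0,.006)]).round(1).tolist())
x=302
for y in range(106,150,2): print(y,h[y,x],end=";")
print()
for y in range(280,316,2): print(y,h[y,308],end=";")
```

```text
[[300.6, 127.1], [302.1, 99.7], [307.5, 298.8], [306.9, 301.8], [307.9, 296.3]]
106 [ 13 112 159];108 [ 14 114 156];110 [ 13 115 146];112 [  8 127  84];114 [  7 123  81];116 [ 10 120 113];118 [ 13 116 170];120 [ 14 116 171];122 [ 14 116 176];124 [ 14 114 179];126 [ 14 113 180];128 [ 14 113 187];130 [ 14 113 180];132 [ 14 117 177];134 [ 14 112 180];136 [ 14 114 179];138 [ 14 115 180];140 [ 14 115 180];142 [ 14 115 180];144 [ 14 117 181];146 [ 14 115 180];148 [ 14 114 181];
280 [ 5 82 59];282 [  1 175 124];284 [  2 186 147];286 [  1 190 180];288 [  1 192 223];290 [  1 193 217];292 [  2 119 187];294 [ 19  12 168];296 [ 17   8 224];298 [ 21   8 226];300 [ 19   9 226];302 [  3 113 196];304 [ 13  54 160];306 [ 14  53 155];308 [ 14  46 138];310 [  0  14 109];312 [  4  16 109];314 [  9  16 109];
```

To row units: -0.035 m is -3.5, -0.03 m is -3.

```bash
python3 shift.py '[[[0, -3, 0, -2, 0, 0, 0], [0, -3.5, 0, -2, 0, 0, 0], [0, 0, 0, 0, 0, 0, 0], [0, 0, 0, 0, 0, 0, 0], [0, 0, 0, 0, 0, 0, 0]]]'
cat > chk.py <<'E'
from jig import *
from cell import bot
S=lambda *p: seat+Rs@np.array(p)
def rect(w,name):
    h=cv2.cvtColor(w["img"],cv2.COLOR_BGR2HSV); C,_=ray(w,[[0,0]]); print(name,"cam in seat",(Rs.T@(C-seat)*1e3).round())
    P=proj(w,[S(.2,0,.017),S(.2,0,-.017),S(.2,.017,0),S(.2,-.017,0),S(.039,0,.017),S(0,0,.017)]); print(P.round(1).tolist())
    for u,v in (P[0],P[5]):
        n=int(round(v)); lo=max(n-26,0)
        for y in range(lo,min(n+27,480),2): print(y,*h[y,int(round(u))],end="; ")
        print()
E
python3 - <<'E'
from chk import *
rect(pickle.load(open("w6.pkl","rb")),"before"); rect(bot.camera("wrist"),"now")
E
```

```text
t: 19.88
ee_pos: [0.5076, -0.1432, 0.3677]
tcp_rot: [0.999, -0.04, 0.001, 0.0]
wrist_force: [0.5, -0.9, 0.2]
opening: -0.0001
gripper_force: 0.0
before cam in seat [189.  -1. 316.]
[[319.3, 83.8], [319.4, 85.6], [295.7, 84.8], [343.0, 84.7], [319.6, 297.8], [319.6, 339.8]]
58 13 96 138; 60 13 85 129; 62 13 82 130; 64 12 72 128; 66 13 79 129; 68 12 75 123; 70 13 75 129; 72 12 80 140; 74 13 77 140; 76 13 82 140; 78 13 85 168; 80 12 92 155; 82 13 95 151; 84 16 103 236; 86 21 85 251; 88 20 86 251; 90 21 85 251; 92 21 85 251; 94 21 86 251; 96 21 87 251; 98 21 85 251; 100 20 86 251; 102 21 86 251; 104 21 85 251; 106 21 84 251; 108 21 83 251; 110 21 84 251; 
314 18 153 158; 316 19 154 161; 318 19 153 163; 320 19 155 160; 322 19 154 161; 324 18 153 165; 326 19 154 167; 328 18 154 164; 330 19 153 162; 332 18 154 162; 334 18 152 164; 336 18 155 163; 338 19 152 164; 340 17 118 108; 342 165 18 57; 344 120 45 63; 346 111 159 119; 348 111 162 121; 350 110 162 121; 352 110 165 116; 354 111 140 91; 356 9 58 57; 358 11 68 60; 360 11 55 51; 362 12 60 64; 364 12 67 57; 366 12 71 54; 
now cam in seat [3
[... 209 characters left out ...]
154; 18 13 114 147; 20 8 126 79; 22 9 122 86; 24 14 115 162; 26 13 115 168; 28 14 114 174; 30 14 115 179; 32 14 114 179; 34 14 116 174; 36 14 117 174; 38 14 117 175; 40 14 116 174; 42 14 114 176; 44 14 116 176; 46 14 117 175; 48 14 117 176; 50 14 116 176; 52 14 115 177; 54 14 114 177; 56 14 115 177; 
201 20 88 250; 203 5 76 57; 205 1 180 130; 207 1 188 155; 209 1 194 218; 211 1 194 214; 213 1 191 211; 215 6 40 159; 217 21 8 212; 219 17 8 222; 221 21 8 223; 223 21 8 222; 225 2 105 218; 227 13 145 181; 229 13 75 106; 231 12 83 114; 233 12 88 119; 235 12 86 121; 237 12 79 126; 239 13 65 125; 241 14 57 156; 243 13 53 163; 245 14 55 152; 247 15 55 153; 249 14 57 166; 251 14 53 174; 253 15 45 188;
```

The dark centre mark of the tail face (row 21) and the face's lower rim (row 13) both match the prediction for a seated blank (20.6 and 11.9). The strap tip matches 0 rad. Handing in.

```bash
python3 -c "
from cell import bot
print(bot.finish_job())"
```

```text
the job is handed in; nothing more can be done
None
```

The blank lies home in both Vs with its ferrule against the stop, the strap is closed on it at about 0 rad, and the job was handed in at about 20 s with the arm clear; no verdict was returned.

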